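# Clamp a block for sanding with the ratchet bench clamp

### The arm

A 6-joint arm with a two-finger parallel gripper is mounted at the origin on a cart in front of the work surface, level with it; the furniture and walls round the work are solid. World frame = base frame: x ahead of the robot, y to its left, z up, the work surface at z = 0. Lengths are in m, angles in degrees, forces in N, time in s.
With the tool pointing down it reaches from about 0.4 to 0.825 m from the base axis. Payload 7 kg.
Tool frame: the origin (TCP) lies at the very end of the fingers, on their centre line; the grasp point (between the pads) lies 19 mm behind it; z points along the fingers, y is the line along which they close (so a half turn about z gives the same grasp; the last joint's range is limited). The gripper opens to 88 mm and grips with 3 to 60 N. Pads are 19 mm wide; open, the fingers measure 130 mm over their backs; the gripper's body (78 mm by 193 mm) begins 47 mm behind the grasp point.
Start: joints at [-58.379, 20.546, 0.682, 0, -70.136, -16.507], TCP at [0.176, -0.652, 0.227] pointing down, gripper open.
Joint ranges: [-176.03, 176.03], [-82.01, 121.73], [-58.28, 71.71], [-173.87, 95.51], [-174.79, -0.11], [-173.66, 173.66]. Speed limits (degrees/s): [136.94, 136.94, 172.46, 180, 180, 180].

### API

Orientations are given as [roll, pitch, yaw] about the fixed x, y, z axes, in that order (R = Rz(yaw) Ry(pitch) Rx(roll)).
In Python, from plant import get_state, capture, close_job, regions_of gives the robot as it stands.
- The arm moves only by the tool jog_arm, never from a script. Its argument "moves" is a list of rows, each a list of 3 entries, a list of its own where there are three numbers: the shift along the tool's x, y, z in cm, then the turn about the tool's z in degrees, then the finger opening in cm, from 0 to 8.76. A call has 1 to 12 rows; each row shifts and turns the commanded pose from where the row before left it, along the tool's axes as they then stand; what a row does not reach is not made up. A row lasts 1/8 s, in which the tool goes at most 62.5 mm and 10.7 degrees, less where a joint would pass 70% of its speed; a pose out of reach is approached as far as the arm can. A call is refused whole if a number of a shift passes 6.25 or a number of a turn 10.7, either way. A call with a gripper value outside its range is refused whole. The fingers move at their own pace and stop on an object; "newtons" is the grip in N (left out, the last holds). Time passes only in rows, so rows that do not move let the fingers close. It gives the time, the measured TCP pose, the force, the opening and the grip force at its end, in the units of the state.
- get_state(): the state, without advancing time (a new reading comes with each control period).
- capture(name): name is "scene" or "top" or "wrist"; returns a dict with "pixels" (400x640x3 uint8, blue, green, red), "mtx" (3x3 intrinsics, pixels), "world_from_camera" (4x4, takes a point from camera to world coordinates); the wrist camera has in their place "hand_eye" (4x4, takes a point from camera to tool coordinates, whose origin is the TCP and whose axes are the flange's). Camera axes: x right, y down, z forward; pixel columns grow to the right and rows downward; lengths in m; the calibration is good to about 2 mm. A picture is of the moment at which its call begins: read the wrist's pose just before it. There is no depth.
- close_job(): hands the job in; it is judged then, once.
Trained networks look in a picture, given as the dict that the camera call returned (one of the last four; its "shot" number tells which), for a name from the list of things; names that differ only in an ending like _2 or _b are one class to them, and where a whole thing is asked for, a point or a joint stands for the part that bears it (a point fixed in the world has none). Each returns a list of dicts, best first, with "confidence" (0 to 1); they miss things now and then, are a little off and sometimes report something else, mostly with a low value. They report only what shows in the picture. A call takes as long as a camera call.
- regions_of(picture, thing): "pixels" (400x640 bool, what is visible of it) and "pixel" ([column, row] in pixels, amid what is visible of it).
The state is a dict: "time_s": time; "joints": joint angles; "qd": joint speeds; "joint_torque": joint torques, N m; "tcp_pos": TCP position; "eef_rot": TCP orientation; "contact_force": force on the tool from outside, world axes, zero at the start; "moment": the same for the moment, N m; "gripper_width": finger opening in m; "gripper_force": force on a finger pad.
Only numpy, scipy, OpenCV 4.12 (cv2) and the standard library are available. Lean on these libraries where they do the work, as an engineer would, in place of code of your own. Each camera call takes 0.05 s, during which the arm holds its last target. There are 200 camera calls.

### The job

The brick-shaped wood block on the open bench is going to be sanded: lay it flat and lengthwise in the bed of the clamp board, between the stop and the jaw, and let go of it. Then pump the clamp's trigger until the jaw has pushed the block up against the stop and its rubber face presses on it firmly but without crushing it (roughly 15 to 35 N), and finish with the trigger still held squeezed at that pressure, because the ratchet slips back as soon as it is let go. Move the jaw by the trigger only, not by pushing on it, and leave the other things on the bench alone.

Things in the scene. Friction and masses are not known exactly. Their poses are not given: they have to be found in the camera images.
- work_block: the block to be clamped: a rectangular weathered timber brick 52 (x) by 132 (y, lengthwise) by 60 mm high, about 0.2 kg, lying on the open bench left (+y) of the clamp board; origin: centre of its underside. Lift it from above across its 52 mm. (A flatter block, 59x153x35 mm, at the back of the bench and the offcuts at the right are not meant.)
- clamp_board: fixed plywood board 395 x 112 x 18 mm with stop, bed and clamp in one line. Origin: on its centre line, at bench height; x is the clamping direction, from the clamp's grip (-x) to the stop (+x), z up. Clamp casing at x -178 to -82 mm, up to z 92 (pivot ears 106) mm; the jaw comes out of its front end towards the stop
- bed (a point): on the board's top (z = 18 mm), x = +84 mm of the board, axes as the board's: where the middle of the block's underside lies once it is clamped against the stop. Two battens, 12 mm high, along x from -63 to +63 mm of this point, leave a bed 64 mm wide (y +-32 mm) between them. Set the block down about 5 mm short of the stop (towards -x), clear of stop and jaw
- stop: the hardwood stop on the board, 30 x 90 mm, 44 mm high above the board; origin: centre of its underside; its face towards the jaw stands 66 mm beyond the bed point
- jaw (a joint): advance of the jaw along the board's +x, m: 0 fully back, at most 0.085; starts between 0.005 and 0.035. With the block in the bed the slack to close is 63 mm less this value. A bar with 5 mm teeth carries it; each full squeeze of the trigger advances it two teeth (10 mm); it stays (5 N friction) while the trigger returns
- face_mid (a point): middle of the front of the jaw's rubber face, 36 x 36 mm, 45 mm above the bench, in a jaw head 46 x 46 mm. Not to be pushed by hand
- rubber_face (a joint): compression of the jaw's thick soft rubber face, m: 0 free, 8 N for every mm; so 3 mm means the jaw presses with 24 N
- trigger (a joint): angle of the trigger about its pivot, rad: 0 released (a spring returns it), 0.306 fully squeezed, on its stop. The pivot lies along the board's y at x = -112, z = 95 mm; positive moves the trigger's top towards the fixed grip (the board's -x)
- trigger_grip (a point): middle of the trigger's finger piece, 62 mm above the pivot: an upright bar, 11 mm thick here (x) with a convex front, 19 mm wide, reaching 28 mm above and below this point. Its spring takes 2.5 to 4 N here, dragging the jaw 3 N more; once the jaw bears on the block, 18 N here give 18 N at the jaw, 22 N 25 N, 27 N 32 N. If it meets its stop with less, let it return and squeeze again
- fixed_grip (a point): middle of the fixed upright grip behind the trigger, at z = 157 mm: 14 mm thick in the board's x, 24 mm wide, free from z = 110 to 188 mm. Trigger and grip can be squeezed together from above. Measured over both (rear face of the grip to front face of the trigger) they are 52 mm when released, 33 mm when fully squeezed; the grip does not move

How it is judged:
By the outcome, as a careful person would: the job done as asked, in the order asked, and still so for the second after the job is handed in, while the arm keeps its last pose, push and grip.
It also fails if it takes over 72 s, if anything falls off the work surface, if the arm or the gripper's body presses on something with over 40 N, if the wrist force passes 120 N, or if a joint passes its speed limit or range.

## Working session

There is one attempt and no reset: what is moved stays moved. The work goes in short steps, Python scripts to look and compute and a tool call to move; the robot and the scene stay as the last step left them, time stands still between calls to the robot, and variables do not carry over. Pictures are saved under pics/ and viewed, at most 10 in all, crops included, and the job is handed in when it is done.

Besides the shell and the picture viewer there is one more tool, called after "Emit:" by a JSON object that holds its "fn" and its "kwargs", one argument or row to a line. jog_arm: Moves the arm, as the interface text tells. Its arguments: {"type":"object","properties":{"moves":{"type":"array"},"newtons":{"type":"number"}},"required":["moves"]}

```bash
mkdir -p pics
cat > h.py <<'E'
import numpy as np,cv2
from plant import get_state,capture,close_job,regions_of
from scipy.spatial.transform import Rotation as R
def T():
    s=get_state();M=np.eye(4);M[:3,:3]=R.from_euler('xyz',s['eef_rot'],degrees=True).as_matrix();M[:3,3]=s['tcp_pos'];return M
def shot(n,save=None):
    M=T();p=capture(n);p['W']=p['world_from_camera'] if n!='wrist' else M@np.array(p['hand_eye'])
    if save: cv2.imwrite('pics/'+save,p['pixels'])
    return p
def ray(p,uv,z):
    uv=np.atleast_2d(np.array(uv,float));K=np.array(p['mtx']);W=np.array(p['W'])
    d=(W[:3,:3]@np.linalg.inv(K)@np.c_[uv,np.ones(len(uv))].T).T;o=W[:3,3]
    return o+d*((z-o[2])/d[:,2])[:,None]
def proj(p,X):
    X=np.atleast_2d(X);W=np.linalg.inv(np.array(p['W']));c=(W[:3,:3]@X.T).T+W[:3,3];q=(np.array(p['mtx'])@c.T).T;return q[:,:2]/q[:,2:]
E
python3 - <<'E'
from h import *
s=get_state();print(s['tcp_pos'],s['eef_rot'],s['time_s'])
for n in('top','scene'):
    p=shot(n,n+'1.png');print(n,np.round(p['W'],3).tolist())
    for t in('work_block','clamp_board','stop','jaw','trigger','fixed_grip'):
        for r in regions_of(p,t)[:2]:
            m=r['pixels'];ys,xs=np.nonzero(m)
            b=cv2.minAreaRect(np.c_[xs,ys].astype(np.float32))
            print(t,round(r['confidence'],2),np.round(r['pixel']),m.sum(),np.round(cv2.boxPoints(b)).tolist())
E
```

```text
[ 0.1758203  -0.65120154  0.22564593] [ 1.79907203e+02 -1.03046974e-02 -1.64892523e+02] 0.0
top [[-0.015, -0.989, 0.15, 0.356], [-1.0, 0.013, -0.015, 0.054], [0.013, -0.15, -0.989, 1.302], [0.0, 0.0, 0.0, 1.0]]
work_block 0.78 [247. 218.] 1011 [[218.0, 225.0], [221.0, 205.0], [271.0, 212.0], [268.0, 232.0]]
clamp_board 0.88 [369. 193.] 5717 [[295.0, 191.0], [432.0, 154.0], [443.0, 194.0], [306.0, 232.0]]
stop 0.9 [310. 205.] 379 [[301.0, 191.0], [312.0, 188.0], [321.0, 221.0], [310.0, 224.0]]
jaw 0.87 [382. 187.] 297 [[369.0, 186.0], [393.0, 169.0], [403.0, 183.0], [378.0, 200.0]]
trigger 0.48 [412. 177.] 100 [[404.0, 182.0], [411.0, 167.0], [419.0, 171.0], [411.0, 185.0]]
fixed_grip 0.76 [368. 195.] 5543 [[296.0, 191.0], [432.0, 155.0], [442.0, 195.0], [306.0, 231.0]]
scene [[-0.819, -0.349, 0.455, 0.134], [-0.573, 0.501, -0.648, 0.586], [-0.001, -0.792, -0.611, 0.634], [0.0, 0.0, 0.0, 1.0]]
work_block 0.88 [259. 281.] 2623 [[219.0, 289.0], [277.0, 242.0], [302.0, 273.0], [243.0, 320.0]]
clamp_board 0.64 [325. 195.] 5014 [[274.0, 232.0], [342.0, 103.0], [387.0, 127.0], [318.0, 255.0]]
stop 0.68 [306. 222.] 913 [[280.0, 227.0], [286.0, 205.0], [327.0, 215.0], [321.0, 238.0]]
jaw 0.61 [332. 172.] 351 [[324.0, 160.0], [341.0, 160.0], [341.0, 183.0], [324.0, 183.0]]
trigger 0.54 [342. 132.] 247 [[338.0, 114.0], [345.0, 114.0], [345.0, 153.0], [338.0, 153.0]]
trigger 0.48 [328. 193.] 4806 [[274.0, 232.0], [341.0, 103.0], [385.0, 126.0], [317.0, 255.0]]
fixed_grip 0.72 [326. 191.] 4893 [[274.0, 232.0], [340.0, 103.0], [385.0, 126.0], [319.0, 255.0]]
```

View pics/top1.png

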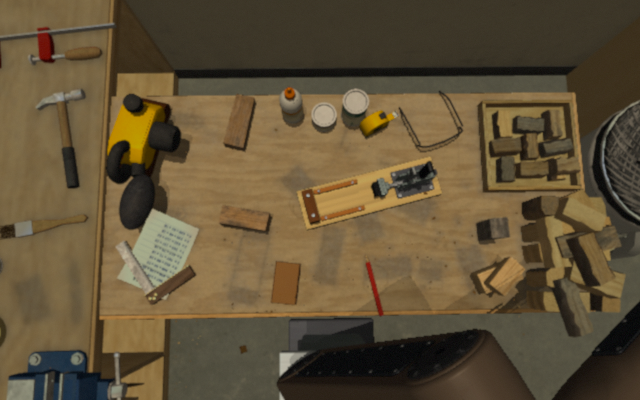

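View pics/scene1.png

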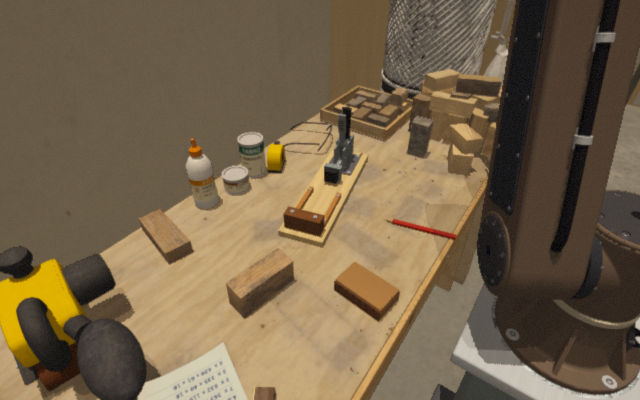

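Run:
```python
from h import *
from scipy.optimize import minimize
ps=[shot('top'),shot('scene')]
def rect(cx,cy,z,a,lx,ly):
    c,s=np.cos(a),np.sin(a);q=np.array([[-1,-1],[1,-1],[1,1],[-1,1]])*[lx/2,ly/2]
    return np.c_[q@np.array([[c,s],[-s,c]])+[cx,cy],np.full(4,z)]
def iou(box,masks):
    t=0
    for p,m in zip(ps,masks):
        h=cv2.convexHull(proj(p,box).astype(np.float32))
        i=np.zeros((400,640),np.uint8);cv2.fillPoly(i,[np.round(h*16).astype(np.int32)],1,shift=4)
        i=i>0;t+=(i&m).sum()/(i|m).sum()
    return -t
mb=[regions_of(p,'work_block')[0]['pixels'] for p in ps]
# block
x0=ray(ps[0],[247,218],.05)[0]
best=None
for a0 in (-.4,-.2,0,.2,.4):
    f=lambda v:iou(np.r_[rect(v[0],v[1],0,v[2],.052,.132),rect(v[0],v[1],.06,v[2],.052,.132)],mb)
    r=minimize(f,[x0[0],x0[1],a0],method='Nelder-Mead',options=dict(initial_simplex=[[x0[0],x0[1],a0],[x0[0]+.01,x0[1],a0],[x0[0],x0[1]+.01,a0],[x0[0],x0[1],a0+.15]]))
    if best is None or r.fun<best.fun: best=r
print('block',best.x,np.degrees(best.x[2]),best.fun)
# board from top: minarea
for t in('clamp_board',):
    m=regions_of(ps[0],t)[0]['pixels'];ys,xs=np.nonzero(m)
    b=cv2.boxPoints(cv2.minAreaRect(np.c_[xs,ys].astype(np.float32)));print(t,ray(ps[0],b,.018)[:,:2].round(3).tolist())
m=regions_of(ps[0],'stop')[0]['pixels'];ys,xs=np.nonzero(m)
b=cv2.boxPoints(cv2.minAreaRect(np.c_[xs,ys].astype(np.float32)));print('stop',ray(ps[0],b,.062)[:,:2].round(3).tolist(),ray(ps[0],b.mean(0),.062))
```

```text
block [ 0.50953407  0.25156706 -0.1585186 ] -9.08244669095524 -1.7584734491162517
clamp_board [[0.585, 0.111], [0.686, -0.279], [0.571, -0.303], [0.474, 0.082]]
stop [[0.576, 0.099], [0.586, 0.065], [0.494, 0.04], [0.485, 0.073]] [[0.53490218 0.06914801 0.062     ]]
```

The top view shows the work block at about (245,218). The stop is at (310,205) and the clamp's trigger and grip at about (425,172), so the board's +x points left (world yaw about 104.5°). The scene view agrees: block (259,281), stop (306,222), trigger (345,125). I'm moving now.

Emit:
{"fn": "jog_arm", "kwargs": {
  "moves": [
    [[-4.45,3.35,-0.8],0,8.76],
    [[-4.45,3.35,-0.8],0,8.76],
    [[-4.45,3.35,-0.8],0,8.76],
    [[-4.45,3.35,-0.8],0,8.76],
    [[-4.45,3.35,-0.8],0,8.76],
    [[-4.45,3.35,-0.8],0,8.76],
    [[-4.45,3.35,-0.8],0,8.76],
    [[-4.45,3.35,-0.8],0,8.76],
    [[-2.0,5.15,0],0,8.76],
    [[-2.0,5.15,0],0,8.76],
    [[-2.0,5.15,0],0,8.76],
    [[-2.0,5.15,0],0,8.76]
  ]
}}

```text
time_s: 2.5
tcp_pos: [0.4732, -0.0786, 0.2909]
eef_rot: [-180.0, 0.1, -164.9]
contact_force: [0.9, -0.7, -0.7]
gripper_width: 0.0877
gripper_force: 0.0
```

Run:
```python
from h import *
p=shot('wrist','w1.png');print(np.round(p['hand_eye'],3).tolist())
for t in('clamp_board','stop','jaw','trigger','fixed_grip'):
    for r in regions_of(p,t)[:1]:
        m=r['pixels'];ys,xs=np.nonzero(m)
        b=cv2.boxPoints(cv2.minAreaRect(np.c_[xs,ys].astype(np.float32)))
        print(t,round(r['confidence'],2),np.round(r['pixel']),m.sum(),np.round(b).tolist())
        z={'clamp_board':.018,'stop':.062,'jaw':.068,'trigger':.185,'fixed_grip':.188}[t]
        print(ray(p,b,z)[:,:2].round(4).tolist())
```

```text
[[-0.001, -0.957, -0.288, 0.079], [1.0, -0.001, -0.001, -0.001], [0.001, -0.288, 0.957, -0.157], [0.0, 0.0, 0.0, 1.0]]
clamp_board 0.66 [294. 222.] 18655 [[142.0, 184.0], [430.0, 180.0], [431.0, 262.0], [143.0, 265.0]]
[[0.5716, -0.3056], [0.4638, 0.0742], [0.5808, 0.1201], [0.698, -0.2906]]
stop 0.93 [411. 219.] 1120 [[392.0, 262.0], [401.0, 197.0], [432.0, 200.0], [423.0, 266.0]]
[[0.5761, 0.0488], [0.4867, 0.0291], [0.4814, 0.0684], [0.5708, 0.0907]]
jaw 0.77 [265. 236.] 1430 [[226.0, 229.0], [275.0, 206.0], [293.0, 244.0], [243.0, 267.0]]
[[0.5838, -0.1733], [0.5371, -0.1189], [0.5824, -0.0851], [0.6319, -0.1408]]
fixed_grip 0.92 [295. 220.] 18695 [[142.0, 184.0], [430.0, 184.0], [430.0, 265.0], [142.0, 265.0]]
[[0.5031, -0.2246], [0.4407, 0.0069], [0.5116, 0.0337], [0.5791, -0.2165]]
```

View pics/w1.png

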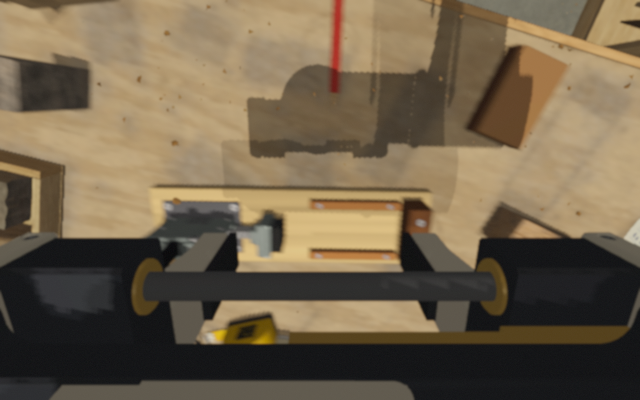

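The wrist view shows the board's near edge running from (152,186) to (430,191). The battens span columns 309–400, the stop is at (417,220), and the jaw head is at (268,235).

Run:
```python
from h import *
p=shot('wrist')
im=p['pixels'];cv2.imwrite('pics/w1c.png',cv2.resize(im[175:275,135:445],None,fx=2.5,fy=2.5,interpolation=cv2.INTER_CUBIC))
A=ray(p,[[152,186],[430,191]],.018);d=A[1]-A[0];print(A,np.linalg.norm(d),np.degrees(np.arctan2(d[1],d[0])))
for a in (103.5,104.5,105.5):
  c=np.cos(np.radians(a));s=np.sin(np.radians(a));mid=A.mean(0)[:2];print(a,mid+.056*np.array([s,-c]))
```

```text
[[ 0.57127986 -0.29437301  0.018     ]
 [ 0.47837577  0.07808321  0.018     ]] 0.38386820627078827 104.00583991811007
103.5 [ 0.57928053 -0.09507196]
104.5 [ 0.57904408 -0.09412362]
105.5 [ 0.57879112 -0.09317955]
```

View pics/w1c.png

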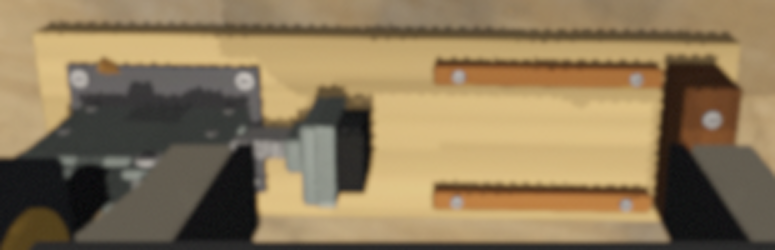

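Emit:
{"fn": "jog_arm", "kwargs": {
  "moves": [
    [[-2.0,5.3,0],0,8.76],
    [[-2.0,5.3,0],0,8.76],
    [[-2.0,5.3,0],0,8.76],
    [[-2.0,5.3,0],0,8.76],
    [[-2.0,5.3,0],0,8.76],
    [[-2.0,5.3,0],0,8.76],
    [[0,0,1],-10.7,8.76],
    [[0,0,1],-10.7,8.76],
    [[0,0,1],-10.7,8.76],
    [[0,0,1],-10.7,8.76],
    [[0,0,1],-10.7,8.76],
    [[0,0,1],-10.7,8.76]
  ]
}}

```text
time_s: 4.35
tcp_pos: [0.507, 0.2565, 0.23]
eef_rot: [180.0, -0.0, -100.5]
contact_force: [0.5, -0.3, -0.1]
gripper_width: 0.0877
gripper_force: 0.0
```

The crop shows the jaw's rubber face at about column 283 and the stop face at about column 400, with the bed clear between the battens. Next is a check of the block from above.

Run:
```python
from h import *
from scipy.optimize import minimize
p=shot('wrist','w2.png');
r=regions_of(p,'work_block')
for q in r[:2]: print(q['confidence'],q['pixel'],q['pixels'].sum())
m=r[0]['pixels'];ys,xs=np.nonzero(m);b=cv2.boxPoints(cv2.minAreaRect(np.c_[xs,ys].astype(np.float32)))
W=ray(p,b,.06)[:,:2];print(np.round(b).tolist(),W.round(4).tolist(),W.mean(0))
for i in range(2):
    d=W[i+1]-W[i];print(np.linalg.norm(d),np.degrees(np.arctan2(d[1],d[0])))
```

```text
0.81 [313.8, 163.0] 5847
[[290.0, 103.0], [340.0, 103.0], [340.0, 226.0], [290.0, 226.0]] [[0.5213, 0.1789], [0.4734, 0.1878], [0.4946, 0.315], [0.5481, 0.3051]] [0.50935514 0.24669631]
0.048704604207666716 169.47113954511386
0.12895713242448703 80.5355700468352
```

View pics/w2.png

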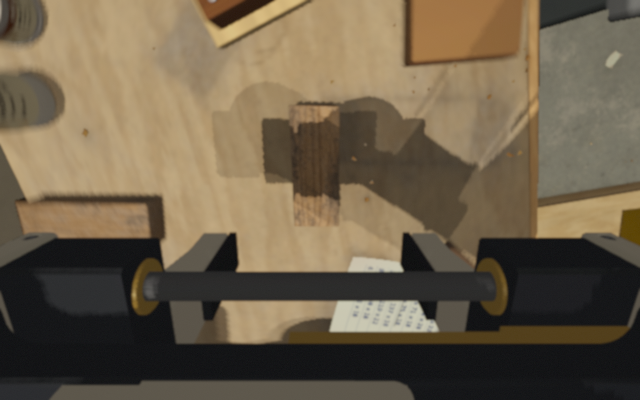

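The block fills columns 290–340 and rows 103–226, which puts it at (0.509, 0.248) and agrees with the first estimate. I'll descend and grip.

Emit:
{"fn": "jog_arm", "kwargs": {
  "moves": [
    [[0.8,-0.3,3],-1,8.76],
    [[0,0,5],0,8.76],
    [[0,0,5],0,8.76],
    [[0,0,4],0,8.76],
    [[0,0,2.3],0,8.76],
    [[0,0,1],0,8.76],
    [[0,0,0],0,4.5],
    [[0,0,0],0,4.5],
    [[0,0,0],0,4.5],
    [[0,0,0],0,4.5],
    [[0,0,0],0,4.5],
    [[0,0,0],0,4.5]
  ],
  "newtons": 25
}}

```text
time_s: 5.95
tcp_pos: [0.5081, 0.2499, 0.0283]
eef_rot: [-180.0, 0.0, -99.7]
contact_force: [-0.5, -1.1, 5.3]
gripper_width: 0.0517
gripper_force: 25.0
```

Emit:
{"fn": "jog_arm", "kwargs": {
  "moves": [
    [[0,0,-2],0,4.5],
    [[0,0,-4],0,4.5],
    [[0,0,-4],0,4.5],
    [[0,0,-4],-8,4.5],
    [[0,0,0],-8,4.5],
    [[0,0,0],-8,4.5],
    [[5.0,0.3,0],0,4.5],
    [[5.5,0.4,0],0,4.5],
    [[5.5,0.4,0],0,4.5],
    [[5.5,0.4,0],0,4.5],
    [[4.5,0.2,0],0,4.5],
    [[0,0,0],0,4.5]
  ]
}}

```text
time_s: 7.45
tcp_pos: [0.555, -0.0093, 0.1668]
eef_rot: [179.9, 0.0, -75.9]
contact_force: [-0.6, 1.0, -2.0]
gripper_width: 0.0518
gripper_force: 25.0
```

Run:
```python
from h import *
M=T();print(M[:3,3],get_state()['eef_rot'])
p=shot('wrist','w3.png');q=shot('top');s=shot('scene')
o=np.array([.579,-.0955]);
for nm,c in(('w',p),('t',q),('s',s)):
  for t in('stop','work_block'):
    for r in regions_of(c,t)[:1]:
        m=r['pixels'];ys,xs=np.nonzero(m);b=cv2.boxPoints(cv2.minAreaRect(np.c_[xs,ys].astype(np.float32)))
        print(nm,t,round(r['confidence'],2),np.round(b).tolist())
```

```text
[ 0.55500274 -0.00933054  0.16683746] [ 1.79905564e+02  4.75486301e-03 -7.59167411e+01]
w work_block 0.76 [[255.0, 123.0], [381.0, 123.0], [381.0, 331.0], [255.0, 331.0]]
t stop 0.77 [[303.0, 200.0], [315.0, 197.0], [322.0, 222.0], [310.0, 225.0]]
t work_block 0.71 [[313.0, 197.0], [366.0, 180.0], [370.0, 195.0], [318.0, 212.0]]
s stop 0.71 [[280.0, 227.0], [285.0, 205.0], [327.0, 215.0], [322.0, 237.0]]
s work_block 0.94 [[296.0, 135.0], [330.0, 135.0], [330.0, 187.0], [296.0, 187.0]]
```

View pics/w3.png

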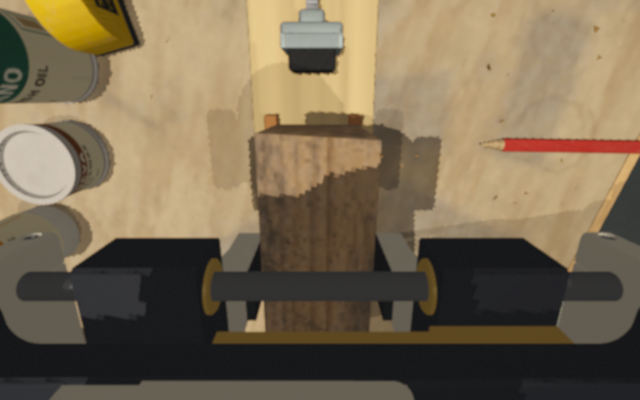

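The view shows the board's edges at about columns 249 and 378 near row 20, and 252 and 375 near row 110. The batten ends are at (272,120) and (356,120), the jaw head at (312,45), and the block's front edge runs along row 130 over columns 255–381.

Run:
```python
from h import *
p=shot('wrist');M=T();im=cv2.cvtColor(p['pixels'],cv2.COLOR_BGR2Lab).astype(float)
cv2.imwrite('pics/w3c.png',cv2.resize(p['pixels'][0:145,225:405],None,fx=4,fy=4,interpolation=cv2.INTER_CUBIC))
Ti=np.linalg.inv(M)
def tool(uv,z):
    X=ray(p,uv,z);return (Ti[:3,:3]@X.T).T+Ti[:3,3]
b=im[:,:,2]
for row in(8,25,45,90,100):
    g=np.abs(cv2.GaussianBlur(b,(0,0),1.5)[row,3:]-cv2.GaussianBlur(b,(0,0),1.5)[row,:-3])
    l=235+g[235:265].argmax()+1.5;r=365+g[365:392].argmax()+1.5
    print(row,l,r,tool([[l,row],[r,row]],.018)[:,:2].round(4).tolist())
print('batten ends(top edge .030)',tool([[265,114],[278,114],[349,114],[362,114]],.030).round(4).tolist())
print('jaw rubber bottom edge at top z.063',tool([[313,72]],.063), tool([[281,45],[343,45]],.068))
print('block front top',tool([[255,132],[381,137]],M[2,3]-.0283+.06))
q=shot('top')
for t,z in(('stop',.062),):
    m=regions_of(q,t)[0]['pixels'];ys,xs=np.nonzero(m);c=np.array([xs.mean(),ys.mean()])
    X=ray(q,c,z);print(t,c,X,(Ti[:3,:3]@X.T).T+Ti[:3,3])
```

```text
8 249.5 380.5 [[0.1509, -0.0579], [0.1508, 0.0527]]
25 250.5 379.5 [[0.1379, -0.0579], [0.1379, 0.0525]]
45 251.5 378.5 [[0.1222, -0.058], [0.1222, 0.0525]]
90 253.5 376.5 [[0.085, -0.0585], [0.0849, 0.0526]]
100 254.5 375.5 [[0.0763, -0.0581], [0.0762, 0.0522]]
batten ends(top edge .030) [[0.0645, -0.0471, 0.1376], [0.0645, -0.0356, 0.1376], [0.0644, 0.0273, 0.1376], [0.0644, 0.0388, 0.1376]]
jaw rubber bottom edge at top z.063 [[ 0.09707881 -0.00384296  0.10459512]] [[ 0.11518799 -0.02694213  0.09959628]
 [ 0.11515857  0.01820055  0.09959248]]
block front top [[ 0.06619235 -0.02381871 -0.03170087]
 [ 0.06425911  0.02453312 -0.03170485]]
stop [312.10839161 211.34615385] [[0.52155957 0.06486172 0.062     ]] [[-0.07697341  0.01529287  0.10560106]]
```

View pics/w3c.png

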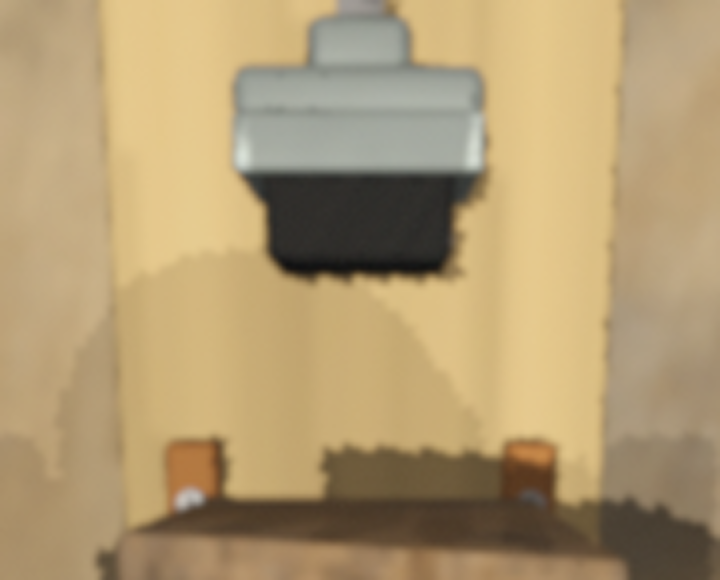

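Yaw is aligned. The centre line lies at tool y of about −3.8 mm, and the block must shift +11 mm along tool x to sit 5 mm short of the stop.

Emit:
{"fn": "jog_arm", "kwargs": {
  "moves": [
    [[1.1,-0.4,0],0,4.5],
    [[0,0,4],0,4.5],
    [[0,0,3.5],0,4.5],
    [[0,0,2],0,4.5],
    [[0,0,1],0,4.5],
    [[0,0,0],0,4.5],
    [[0,0,0],0,4.5]
  ]
}}

```text
time_s: 8.93
tcp_pos: [0.5629, -0.0162, 0.0635]
eef_rot: [-179.9, -0.0, -75.7]
contact_force: [-0.8, 0.2, -1.7]
gripper_width: 0.0515
gripper_force: 25.0
```

Run:
```python
from h import *
s=get_state();print(s['tcp_pos'],s['eef_rot'],s['contact_force'])
p=shot('wrist','w4.png');s=shot('scene')
cv2.imwrite('pics/s4.png',np.hstack([cv2.resize(p['pixels'][0:300,180:480],(400,400)),cv2.resize(s['pixels'][90:250,240:400],(400,400),interpolation=cv2.INTER_CUBIC)]))
```

```text
[ 0.56291582 -0.01622673  0.06351056] [-1.79911535e+02 -8.63687259e-03 -7.56753794e+01] [-0.75998714  0.19645106 -1.66148505]
```

View pics/s4.png

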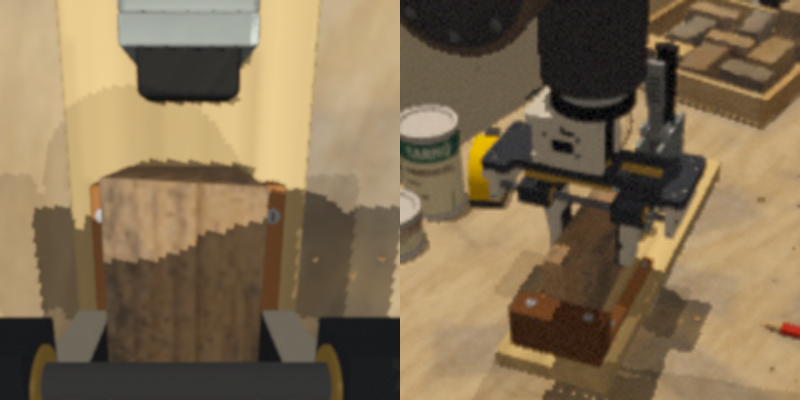

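The block sits centred between the battens (block columns 103–267, batten outer edges 92–282 in the left half) and clear of the jaw and stop. I'll lower it the last 16 mm and release.

Emit:
{"fn": "jog_arm", "kwargs": {
  "moves": [
    [[0,0,1.2],0,4.5],
    [[0,0,0.3],0,4.5],
    [[0,0,0.1],0,4.5],
    [[0,0,0.1],0,4.5],
    [[0,0,0],0,4.5]
  ]
}}

```text
time_s: 9.65
tcp_pos: [0.5616, -0.0164, 0.0464]
eef_rot: [180.0, -0.0, -75.7]
contact_force: [-4.9, -0.1, 7.5]
gripper_width: 0.0518
gripper_force: 25.0
```

Emit:
{"fn": "jog_arm", "kwargs": {
  "moves": [
    [[0,0,0],0,7.0],
    [[0,0,0],0,7.0],
    [[0,0,0],0,7.0],
    [[0,0,-2],0,7.0],
    [[0,0,-5],0,7.0],
    [[0,0,-6],0,7.0],
    [[0,0,-6],0,7.0],
    [[0,0,-3],10,7.0],
    [[0,0,0],10,7.0],
    [[0,0,0],10,7.0],
    [[0,0,0],10,7.0],
    [[0,0,0],10,7.0]
  ]
}}

```text
time_s: 11.15
tcp_pos: [0.5621, -0.0163, 0.2655]
eef_rot: [180.0, -0.0, -126.0]
contact_force: [-0.5, -0.6, 0.3]
gripper_width: 0.07
gripper_force: 0.0
```

Emit:
{"fn": "jog_arm", "kwargs": {
  "moves": [
    [[0,0,0],10,7.0],
    [[0,0,0],10,7.0],
    [[0,0,0],10,7.0],
    [[0,0,0],10,7.0],
    [[0,0,0],0,7.0]
  ]
}}

```text
time_s: 11.78
tcp_pos: [0.5621, -0.0163, 0.2654]
eef_rot: [180.0, -0.0, -165.6]
contact_force: [-0.6, 0.8, -0.7]
gripper_width: 0.0699
gripper_force: 0.0
```

Run:
```python
from h import *
s=get_state();print(s['tcp_pos'],s['eef_rot'],s['contact_force'])
p=shot('wrist','w5.png');q=shot('top')
b=np.array([-.2468,.9691]);y=np.array([-.9691,-.2468]);o=np.array([.5811,-.093])
for nm,c in(('w',p),('t',q)):
  for t in('trigger','jaw','work_block'):
    for r in regions_of(c,t)[:1]:
        m=r['pixels'];ys,xs=np.nonzero(m)
        for z in(.095,.157,.185):
            X=ray(c,r['pixel'],z)[0,:2]-o;print(nm,t,round(r['confidence'],2),r['pixel'],m.sum(),z,X@b,X@y)
```

```text
[ 0.56209494 -0.01627784  0.26544445] [ 1.79998362e+02 -7.60614052e-03 -1.65621082e+02] [-0.59586184  0.83002488 -0.73851395]
w trigger 0.73 [117.1, 184.0] 1785 0.095 -0.13413309010549432 -0.009535368806834366
w trigger 0.73 [117.1, 184.0] 1785 0.157 -0.09400010132697648 0.007105588392755791
w trigger 0.73 [117.1, 184.0] 1785 0.185 -0.07587552574958135 0.01462085938611908
w jaw 0.76 [225.6, 168.5] 1886 0.095 -0.01895039237654668 0.007147981519310308
w jaw 0.76 [225.6, 168.5] 1886 0.157 -0.0006188835268018042 0.020631157780863656
w jaw 0.76 [225.6, 168.5] 1886 0.185 0.007659862405340995 0.02672033415704894
w work_block 0.79 [320.0, 165.2] 6032 0.095 0.0786230992506202 0.010701745209863953
w work_block 0.79 [320.0, 165.2] 6032 0.157 0.0784861526705756 0.023512274369909575
w work_block 0.79 [320.0, 165.2] 6032 0.185 0.07842430582797483 0.02929767463573669
t jaw 0.51 [385.1, 189.7] 239 0.095 -0.03242253741176591 0.017494366244764626
t jaw 0.51 [385.1, 189.7] 239 0.157 -0.020602433238070667 0.02595527148203489
t jaw 0.51 [385.1, 189.7] 239 0.185 -0.015264321675756698 0.02977632546015689
t work_block 0.89 [346.7, 197.1] 635 0.095 0.07086777237662914 0.010224780020558448
t work_block 0.89 [346.7, 197.1] 635 0.157 0.07738367886698998 0.019058995421078525
t work_block 0.89 [346.7, 197.1] 635 0.185 0.08032634631424976 0.023048641085829616
```

View pics/w5.png

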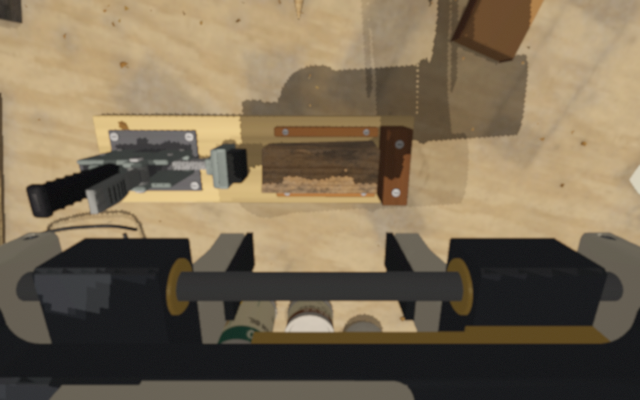

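The block lies flat between the battens at columns 262–380. The black fixed grip has its top at about (40,200) and the grey trigger's top at about (97,200). I'll move over there, offset sideways, for a close look.

Emit:
{"fn": "jog_arm", "kwargs": {
  "moves": [
    [[-1.5,-5.4,0],0,7.0],
    [[-1.5,-5.4,0],0,7.0],
    [[-1.5,-5.4,0],0,7.0],
    [[-1.5,-5.4,0],0,7.0],
    [[0,0,0],0,7.0]
  ]
}}

```text
time_s: 12.8
tcp_pos: [0.6743, -0.2141, 0.2633]
eef_rot: [180.0, -0.2, -165.9]
contact_force: [-0.0, 0.9, -0.4]
gripper_width: 0.07
gripper_force: 0.0
```

Run:
```python
from h import *
M=T();Ti=np.linalg.inv(M);print(M[:3,3])
p=shot('wrist','w6.png')
for t in('trigger','fixed_grip'):
    for r in regions_of(p,t)[:2]:
        m=r['pixels'];ys,xs=np.nonzero(m);print(t,r['confidence'],r['pixel'],m.sum(),xs.min(),xs.max(),ys.min(),ys.max())
# predicted: grip top / trigger top in board coords
b=np.array([-.2468,.9691]);y=np.array([-.9691,-.2468]);o=np.array([.5811,-.093])
def B(x,yy,z): return np.r_[o+x*b+yy*y,z]
for n,P in(('grip top rear',B(-.1585,0,.188)),('grip top front',B(-.1445,0,.188)),('trig top rear',B(-.1175,0,.185)),('trig top front',B(-.1065,0,.185))): print(n,proj(p,P).round(1))
```

```text
[ 0.67430399 -0.21411063  0.26327087]
trigger 0.93 [365.9, 118.0] 1062 338 383 106 136
fixed_grip 0.87 [408.0, 105.2] 25446 269 627 62 158
grip top rear [[294.8 124.3]]
grip top front [[314.7 124.2]]
trig top rear [[352.5 123.8]]
trig top front [[368.  123.7]]
```

View pics/w6.png

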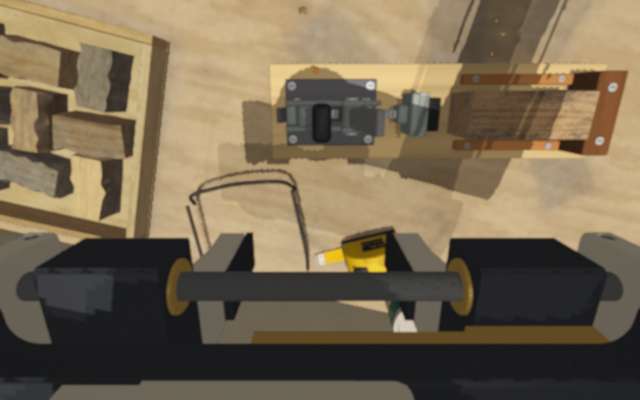

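The grip's black top is at columns 312–332, row 123. The trigger lies to its right, reaching to about column 383. The row matches the board's centre line, so I only need a more precise position along x.

Run:
```python
from h import *
p=shot('wrist');M=T()
b=np.array([-.2468,.9691]);y=np.array([-.9691,-.2468]);o=np.array([.5811,-.093])
def bd(p,uv,z):
    X=ray(p,uv,z)[:,:2]-o;return np.c_[X@b,X@y].round(4)
m=regions_of(p,'trigger')[0]['pixels'].copy();ys,xs=np.nonzero(m)
for r in range(104,138,4):
    c=np.nonzero(m[r])[0];print(r,(c.min(),c.max()) if len(c) else None,end=' ')
g=cv2.cvtColor(p['pixels'],cv2.COLOR_BGR2GRAY);print()
print(g[112,300:392:2]);print(g[123,300:392:2]);
k=(g[95:150,300:345]<35).astype(np.uint8);n,l,st,ce=cv2.connectedComponentsWithStats(k);i=1+st[1:,4].argmax();print(st[i]+[300,95,0,0,0],ce[i]+[300,95])
s=st[i];print('grip top',bd(p,[[300+s[0],123],[300+s[0]+s[2],123]],.188),bd(p,[ce[i]+[300,95]],.188))
print('trig',bd(p,[[338,118],[383,118],[366,118]],.185),bd(p,[[383,118]],.157))
# w5
im=cv2.imread('pics/w5.png');P=dict(p);N=np.eye(4);N[:3,:3]=R.from_euler('xyz',[180,0,-165.62],degrees=True).as_matrix();N[:3,3]=[.56209,-.01628,.26544];P['W']=N@np.array(p['hand_eye'])
print('w5 grip top, trig top',bd(P,[[40,203]],.188),bd(P,[[97,200]],.185))
```

```text
104 None 108 (np.int64(336), np.int64(376)) 112 (np.int64(335), np.int64(379)) 116 (np.int64(335), np.int64(380)) 120 (np.int64(336), np.int64(379)) 124 (np.int64(338), np.int64(379)) 128 (np.int64(351), np.int64(378)) 132 (np.int64(359), np.int64(378)) 136 None 
[ 93  80  71  57  25  26  31  35  37  40  41  32  28  88 120 120  91  80
  47  55  72  79  76  62  59  59  60  60  60  60  60  61  62  61  62  66
  82  93  89  87 102 120 107 118 107 115]
[ 88  75  68  55  24  27  32  40  42  40  38  31  26  51  64  65  63  62
  63  66  76  82  79  61  60  60  60  60  60  59  59  60  60  60  62  69
  86  96  94  99 121 122 120 113 118 117]
[308 104  18  38 413] [315.49394673 123.30024213]
grip top [[-0.1458  0.0006]
 [-0.133   0.0006]] [[-0.1405  0.0004]]
trig [[-0.1244  0.0038]
 [-0.0922  0.0038]
 [-0.1043  0.0038]] [[-0.0868  0.0021]]
w5 grip top, trig top [[-0.1356  0.0003]] [[-0.0937  0.0018]]
```

The grip's rear face is at board x of about −0.146 and the trigger's front at about −0.094, which is the stated 52 mm. I'll centre the gripper on the squeezed mid-point, x = −0.1295.

Emit:
{"fn": "jog_arm", "kwargs": {
  "moves": [
    [[3.0,0.6,0],0,8.5],
    [[3.05,0.5,0],0,8.5],
    [[0,0,3],0,8.5],
    [[0,0,2],0,8.5],
    [[0,0,0],0,8.5],
    [[0,0,0],0,8.5]
  ]
}}

```text
time_s: 13.8
tcp_pos: [0.6129, -0.2146, 0.217]
eef_rot: [-179.9, 0.1, -165.6]
contact_force: [-0.1, -0.0, -0.6]
gripper_width: 0.0851
gripper_force: 0.0
```

```bash
cat >> h.py <<'E'
b=np.array([-.2468,.9691]);yb=np.array([-.9691,-.2468]);o=np.array([.5811,-.093])
def st():
    s=get_state();X=np.array(s['tcp_pos'])[:2]-o;F=np.array(s['contact_force'])
    print('t',round(s['time_s'],2),'board xyz',(X@b).round(4),(X@yb).round(4),round(s['tcp_pos'][2],4),'yaw',round(s['eef_rot'][2],2),'F',(F[:2]@b).round(1),(F[:2]@yb).round(1),F[2].round(1),'w',round(s['gripper_width'],4),'g',round(s['gripper_force'],1))
E
python3 -c "from h import *;st()"
```

```text
t 13.8 board xyz -0.1257 -0.0008 0.217 yaw -165.62 F -0.0 0.1 -0.6 w 0.0851 g 0.0
```

Emit:
{"fn": "jog_arm", "kwargs": {
  "moves": [
    [[0.1,-0.3,1],0,8.5],
    [[0,0,2],0,8.5],
    [[0,0,2.5],0,8.5],
    [[0,0,2.4],0,8.5],
    [[0,0,0],0,8.5],
    [[0,0,0],0,8.5]
  ]
}}

```text
time_s: 14.55
tcp_pos: [0.6127, -0.2185, 0.1375]
eef_rot: [-180.0, 0.0, -165.7]
contact_force: [0.1, -0.8, 0.1]
gripper_width: 0.0849
gripper_force: 0.0
```

```bash
python3 -c "from h import *;st()"
```

```text
t 14.55 board xyz -0.1294 0.0004 0.1375 yaw -165.67 F -0.8 0.1 0.1 w 0.0849 g 0.0
```

Emit:
{"fn": "jog_arm", "kwargs": {
  "moves": [
    [[0,0,0],0,6.0],
    [[0,0,0],0,5.0],
    [[0,0,0],0,4.0],
    [[0,0,0],0,3.0],
    [[0,0,0],0,3.0],
    [[0,0,0],0,3.0],
    [[0,0,0],0,3.0]
  ],
  "newtons": 14
}}

```text
time_s: 15.42
tcp_pos: [0.6125, -0.2184, 0.1372]
eef_rot: [-180.0, 0.1, -165.7]
contact_force: [-0.4, -0.4, 4.7]
gripper_width: 0.0336
gripper_force: 14.0
```

```bash
python3 -c "
from h import *;st()
for n in('top','scene'):
  p=shot(n)
  for r in regions_of(p,'jaw')[:1]: print(n,r['confidence'],r['pixel'])
"
```

```text
t 15.43 board xyz -0.1293 0.0005 0.1372 yaw -165.68 F -0.3 0.5 4.7 w 0.0336 g 14.0
scene 0.8 [335.6, 170.2]
```

The first stroke is full: opening 33.6 mm with balanced force. Next one.

Emit:
{"fn": "jog_arm", "kwargs": {
  "moves": [
    [[0,0,0],0,7.6],
    [[0,0,0],0,7.6],
    [[0,0,0],0,7.6],
    [[0,0,0],0,7.6],
    [[0,0,0],0,7.6],
    [[0,0,0],0,6.0],
    [[0,0,0],0,5.0],
    [[0,0,0],0,4.0],
    [[0,0,0],0,3.0],
    [[0,0,0],0,3.0],
    [[0,0,0],0,3.0],
    [[0,0,0],0,3.0]
  ],
  "newtons": 14
}}

```text
time_s: 17.12
tcp_pos: [0.6123, -0.2184, 0.1371]
eef_rot: [-180.0, 0.0, -165.7]
contact_force: [-0.5, -0.4, 5.3]
gripper_width: 0.0336
gripper_force: 14.0
```

```bash
python3 -c "
from h import *;st()
p=shot('scene')
for t in('jaw','work_block','stop'):
  for r in regions_of(p,t)[:1]: print(t,r['confidence'],r['pixel'],r['pixels'].sum())
"
```

```text
t 17.12 board xyz -0.1293 0.0008 0.1371 yaw -165.69 F -0.2 0.6 5.3 w 0.0336 g 14.0
jaw 0.77 [335.1, 171.2] 205
work_block 0.83 [318.7, 194.7] 1106
stop 0.86 [306.2, 222.7] 834
```

Emit:
{"fn": "jog_arm", "kwargs": {
  "moves": [
    [[0,0,0],0,8.2],
    [[0,0,0],0,8.2],
    [[0,0,0],0,8.2],
    [[0,0,0],0,8.2],
    [[0,0,0],0,8.2],
    [[0,0,0],0,6.0],
    [[0,0,0],0,5.0],
    [[0,0,0],0,4.0],
    [[0,0,0],0,3.0],
    [[0,0,0],0,3.0],
    [[0,0,0],0,3.0],
    [[0,0,0],0,3.0]
  ],
  "newtons": 14
}}

```text
time_s: 18.82
tcp_pos: [0.6123, -0.2184, 0.1371]
eef_rot: [-180.0, 0.0, -165.7]
contact_force: [-1.0, -0.7, 4.6]
gripper_width: 0.0336
gripper_force: 14.0
```

```bash
python3 -c "
from h import *;st()
p=shot('scene')
for t in('jaw','work_block','stop'):
  for r in regions_of(p,t)[:1]: print(t,r['confidence'],r['pixel'],r['pixels'].sum())
"
```

```text
t 18.82 board xyz -0.1293 0.0007 0.1371 yaw -165.69 F -0.4 1.1 4.6 w 0.0336 g 14.0
jaw 0.74 [341.5, 146.7] 130
work_block 0.73 [315.8, 193.7] 1122
stop 0.67 [328.6, 197.0] 3692
```

Emit:
{"fn": "jog_arm", "kwargs": {
  "moves": [
    [[0,0,0],0,8.2],
    [[0,0,0],0,8.2],
    [[0,0,0],0,8.2],
    [[0,0,0],0,8.2],
    [[0,0,0],0,8.2],
    [[0,0,0],0,6.0],
    [[0,0,0],0,5.0],
    [[0,0,0],0,4.0],
    [[0,0,0],0,3.0],
    [[0,0,0],0,3.0],
    [[0,0,0],0,3.0],
    [[0,0,0],0,3.0]
  ],
  "newtons": 10
}}

```text
time_s: 20.52
tcp_pos: [0.6115, -0.2157, 0.1373]
eef_rot: [179.8, 0.0, -165.7]
contact_force: [-5.0, 13.7, 10.6]
gripper_width: 0.0399
gripper_force: 10.0
```

```bash
python3 -c "
from h import *;st()
p=shot('scene')
for t in('jaw','work_block','stop'):
  for r in regions_of(p,t)[:1]: print(t,r['confidence'],r['pixel'],r['pixels'].sum())
"
```

```text
t 20.52 board xyz -0.1264 0.0008 0.1373 yaw -165.65 F 14.5 1.4 10.6 w 0.0399 g 10.0
jaw 0.73 [334.0, 173.2] 170
work_block 0.94 [315.9, 196.9] 1100
stop 0.56 [306.0, 222.4] 873
```

The jaw now bears on the block at 40 mm opening, with a 14.5 N imbalance on the arm. I'll re-centre in small steps while raising the grip.

Emit:
{"fn": "jog_arm", "kwargs": {
  "moves": [
    [[0,0.15,0],0,3.0],
    [[0,0,0],0,3.0]
  ],
  "newtons": 13
}}

```text
time_s: 20.98
tcp_pos: [0.6116, -0.2156, 0.1373]
eef_rot: [179.9, 0.0, -165.7]
contact_force: [-3.5, 6.8, 7.2]
gripper_width: 0.0395
gripper_force: 13.0
```

Emit:
{"fn": "jog_arm", "kwargs": {
  "moves": [
    [[0,0.15,0],0,3.0],
    [[0,0,0],0,3.0],
    [[0,0,0],0,3.0]
  ],
  "newtons": 17
}}

```text
time_s: 21.35
tcp_pos: [0.6116, -0.2156, 0.1373]
eef_rot: [-180.0, 0.0, -165.7]
contact_force: [-0.8, -0.5, 6.4]
gripper_width: 0.0395
gripper_force: 17.0
```

```bash
python3 -c "from h import *;st()"
```

```text
t 21.35 board xyz -0.1263 0.0007 0.1373 yaw -165.69 F -0.3 0.9 6.4 w 0.0395 g 17.0
```

Emit:
{"fn": "jog_arm", "kwargs": {
  "moves": [
    [[0,0,0],0,3.0],
    [[0,0,0],0,3.0],
    [[0,0,0],0,3.0],
    [[0,0,0],0,3.0]
  ],
  "newtons": 22
}}

```text
time_s: 21.85
tcp_pos: [0.6117, -0.216, 0.1373]
eef_rot: [-179.9, 0.0, -165.7]
contact_force: [-0.4, -2.6, 5.0]
gripper_width: 0.0386
gripper_force: 22.0
```

Run:
```python
from h import *
st()
p=shot('scene');q=shot('top')
for n,c in(('s',p),('t',q)):
  for t in('jaw','work_block','stop'):
    for r in regions_of(c,t)[:1]:
      ys,xs=np.nonzero(r['pixels']);print(n,t,round(r['confidence'],2),r['pixel'],r['pixels'].sum(),xs.min(),xs.max(),ys.min(),ys.max())
def B(x,y,z): return np.r_[o+x*b+y*yb,z]
print('expected block top centre/ends s',proj(p,[B(.084,0,.078),B(.15,0,.078),B(.018,0,.078)]).round(1).tolist())
print('t',proj(q,[B(.084,0,.078),B(.15,0,.078),B(.018,0,.078)]).round(1).tolist())
```

```text
t 21.85 board xyz -0.1267 0.0007 0.1373 yaw -165.7 F -2.4 1.1 5.0 w 0.0386 g 22.0
s jaw 0.65 [332.5, 174.0] 188 321 342 161 188
s work_block 0.65 [316.6, 193.7] 1044 297 334 172 213
s stop 0.63 [302.5, 221.5] 829 284 323 207 235
t work_block 0.89 [326.6, 201.5] 353 315 334 190 214
t stop 0.83 [308.8, 205.4] 368 302 320 189 223
expected block top centre/ends s [[317.0, 187.1], [306.6, 203.5], [326.3, 172.4]]
t [[340.5, 195.7], [316.6, 202.1], [364.3, 189.4]]
```

Emit:
{"fn": "jog_arm", "kwargs": {
  "moves": [
    [[0,0,0],0,3.0],
    [[0,0,0],0,3.0],
    [[0,0,0],0,3.0],
    [[0,0,0],0,3.0],
    [[0,0,0],0,3.0],
    [[0,0,0],0,3.0],
    [[0,0,0],0,3.0],
    [[0,0,0],0,3.0]
  ],
  "newtons": 22
}}

```text
time_s: 23.25
tcp_pos: [0.6117, -0.216, 0.1372]
eef_rot: [-179.9, 0.0, -165.7]
contact_force: [-1.0, -1.6, 5.2]
gripper_width: 0.0387
gripper_force: 22.0
```

The reading stays steady at 22 N and 38.7 mm opening, clear of the trigger's stop at 33.6 mm. Handing in.

```bash
python3 -c "from plant import close_job;print(close_job())"
```

```text
the job is handed in; nothing more can be done
None
```

The block lies flat and lengthwise in the bed, pushed up to the stop. I handed the job in at about 23 s with the trigger held squeezed at a steady 22 N, which by your figures is about 25 N at the jaw (inferred from the grip force, not measured).

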